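# Pack each syrup bottle in the carton of its size

## Task

Pack the four amber narrow-necked syrup bottles: stand each one upright on the bottom of the open carton of its own size, the smallest bottle in the smallest carton, the next in the next, and so on up to the largest. They are glass, so set them down gently and never drop one or knock one over, and leave the two squat wide-mouthed jars standing where they are.

Things in the scene. Friction and masses are not known exactly. Their poses are not given: they have to be found in the camera images.
- bottle_small: the smallest of four amber glass bottles with paper label and red screw cap, standing loose and upright: 66 mm tall, round body 30 mm in diameter; the top 30 mm is the narrow part, of which the uppermost 20 mm is the cap, 21 mm in diameter, the best place to grip (neck under it 17 mm); about 50 g in all (varies by a quarter). Origin at the centre of its underside, z up along the bottle
- carton_small: the smallest of four square open-topped brown cardboard cartons, fixed to the desk: 46 mm wide inside, walls 3 mm thick and 32 mm high above the desk, bottom 3 mm thick, four short flaps folded outwards and down reaching 14 mm beyond the outer walls just below the rim. Origin at the centre of its underside, on the desk; z up, x and y along its sides
- bottle_medium: the second smallest of four amber glass bottles with paper label and red screw cap, standing loose and upright: 88 mm tall, round body 38 mm in diameter; the top 30 mm is the narrow part, of which the uppermost 20 mm is the cap, 24 mm in diameter, the best place to grip (neck under it 20 mm); about 90 g in all (varies by a quarter). Origin at the centre of its underside, z up along the bottle
- carton_medium: the second smallest of four square open-topped brown cardboard cartons, fixed to the desk: 54 mm wide inside, walls 3 mm thick and 44 mm high above the desk, bottom 3 mm thick, four short flaps folded outwards and down reaching 14 mm beyond the outer walls just below the rim. Origin at the centre of its underside, on the desk; z up, x and y along its sides
- bottle_large: the second largest of four amber glass bottles with paper label and red screw cap, standing loose and upright: 110 mm tall, round body 46 mm in diameter; the top 30 mm is the narrow part, of which the uppermost 20 mm is the cap, 27 mm in diameter, the best place to grip (neck under it 23 mm); about 150 g in all (varies by a quarter). Origin at the centre of its underside, z up along the bottle
- carton_large: the second largest of four square open-topped brown cardboard cartons, fixed to the desk: 62 mm wide inside, walls 3 mm thick and 56 mm high above the desk, bottom 3 mm thick, four short flaps folded outwards and down reaching 14 mm beyond the outer walls just below the rim. Origin at the centre of its underside, on the desk; z up, x and y along its sides
- bottle_xlarge: the largest of four amber glass bottles with paper label and red screw cap, standing loose and upright: 132 mm tall, round body 54 mm in diameter; the top 30 mm is the narrow part, of which the uppermost 20 mm is the cap, 30 mm in diameter, the best place to grip (neck under it 26 mm); about 220 g in all (varies by a quarter). Origin at the centre of its underside, z up along the bottle
- carton_xlarge: the largest of four square open-topped brown cardboard cartons, fixed to the desk: 70 mm wide inside, walls 3 mm thick and 68 mm high above the desk, bottom 3 mm thick, four short flaps folded outwards and down reaching 14 mm beyond the outer walls just below the rim. Origin at the centre of its underside, on the desk; z up, x and y along its sides
- jar_a: a squat wide-mouthed amber glass jar with a red lid as wide as the jar, no neck: 62 mm in diameter, 54 mm tall, standing loose; not to be packed or moved. Origin at the centre of its underside, z up
- jar_b: a squat wide-mouthed amber glass jar with a red lid as wide as the jar, no neck: 62 mm in diameter, 54 mm tall, standing loose; not to be packed or moved. Origin at the centre of its underside, z up
Things that resemble listed ones, but are neither listed nor needed, are in the scene too. What is shaped like the bottle_medium but black is not meant.

How it is judged:
At the end, for the whole second after the job is handed in: Each bottle stands in the carton of its own size: its axis within 14 mm of the carton's centre, its foot on the carton's bottom (less than 8 mm above the desk), leaning less than 0.12 rad and at rest (below 0.02 m/s); both jars upright (0.12 rad) and within 20 mm of where they stood (horizontal distance between bottle_small and carton_small below 0.014 m and z of bottle_small in the frame of carton_small below 0.008 m and angle between each of bottle_small, bottle_medium, bottle_large, bottle_xlarge, jar_a, jar_b's own z axis and vertical below 0.12 rad and linear speed of each of bottle_small, bottle_medium, bottle_large, bottle_xlarge below 0.02 m/s and horizontal distance between bottle_medium and carton_medium below 0.014 m and z of bottle_medium in the frame of carton_medium below 0.008 m and horizontal distance between bottle_large and carton_large below 0.014 m and z of bottle_large in the frame of carton_large below 0.008 m and horizontal distance between bottle_xlarge and carton_xlarge below 0.014 m and z of bottle_xlarge in the frame of carton_xlarge below 0.008 m and distance of each of jar_a, jar_b from where it was at the start of the episode below 0.02 m); the robot touches nothing.
It fails at once if a bottle is dropped or knocked about (moves faster than 0.6 m/s out of the gripper, as after a fall of about 2 cm) ((contact force between bottle_small and the fingers below 0.05 N and linear speed of bottle_small above 0.6 m/s) or (contact force between bottle_medium and the fingers below 0.05 N and linear speed of bottle_medium above 0.6 m/s) or (contact force between bottle_large and the fingers below 0.05 N and linear speed of bottle_large above 0.6 m/s) or (contact force between bottle_xlarge and the fingers below 0.05 N and linear speed of bottle_xlarge above 0.6 m/s)).
It fails at once if a bottle is tipped over (more than 0.8 rad) (angle between any of bottle_small, bottle_medium, bottle_large, bottle_xlarge's own z axis and vertical above 0.8 rad).
It fails at once if a jar is shifted by more than 20 mm (distance of any of jar_a, jar_b from where it was at the start of the episode above 0.02 m).
It also fails if it takes over 115 s, if anything falls off the work surface, if the arm or the gripper's body presses on something with over 40 N, if the wrist force passes 120 N, or if a joint passes its speed limit or range.

## Robot

A 6-joint arm with a two-finger parallel gripper is mounted at the origin on the work surface. World frame = base frame: x ahead of the robot, y to its left, z up, the work surface at z = 0. Lengths are in m, angles in rad, forces in N, time in s.
With the tool pointing down it reaches from about 0.3 to 0.875 m from the base axis. Payload 6.4 kg.
Tool frame: the origin (TCP) lies where the fingers leave the gripper's body, on its centre line; the fingertips stand 73 mm ahead of it and the grasp point (between the pads) lies 54 mm ahead of it (ctrl.pinch_z is the distance from the TCP to the grasp point, in m); z points along the fingers, y is the direction in which the jaws open and shut (so a half turn about z gives the same grasp; the last joint's range is limited). The gripper opens to 85 mm and grips with 20 to 120 N. Pads are 22 mm wide; open, the fingers measure 114 mm over their backs; the gripper's body (76 mm by 85 mm) begins 54 mm behind the grasp point. The pads swing forward as they close: fully open they stand 13 mm farther back than shut.
Start: joints at [-1.473, 0.181, 1.607, -0, 1.354, -0.206], TCP at [0.172, -0.549, 0.304] pointing down, gripper open.
Joint ranges: [-2.99, 2.99], [-0.89, 2.07], [0.3, 2.58], [-1.14, 4.28], [0, 2.63], [-3.12, 3.12]. Speed limits (rad/s): [2.57, 2.57, 3.01, 3.14, 3.14, 3.14].

## Interface

Orientations are given as a unit quaternion [w, x, y, z].
In Python, from bench import ctrl, camera, camera_model gives the robot as it stands.
- The arm moves only by the tool arm_command, never from a script. Its argument "series" is a list of rows, each a list of 7 numbers: the shift along the tool's x, y, z in m, then the turn, a rotation vector about the tool's x, y, z in degrees, then the finger opening in m, from 0 to 0.0854. In form: [[tx, ty, tz, rx, ry, rz, gripper], ...]. A call has exactly 5 rows; each row is the pose to reach, as a shift and turn from the pose commanded when the call began, along the tool's axes at that moment; what a row does not reach only later rows make up. A row lasts 1/10 s, in which the tool goes at most 50 mm and 8.59 degrees, less where a joint would pass 70% of its speed; a pose out of reach is approached as far as the arm can. A call with a gripper value outside its range is refused whole. The fingers move at their own pace and stop on an object; the grip force is fixed at half the most. Time passes only in rows, so rows that repeat a pose let the fingers close, or fill a call up. It gives the time, the measured TCP pose, the force and the opening at its end, in the units of the state.
- ctrl.get_obs(): the state, without advancing time (a new reading comes with each control period).
- camera(name): name is "scene" or "top" or "wrist"; returns (picture, depth): 384x512x3 uint8, red, green, blue; 384x512 float32, m along the optical axis (not along the pixel's ray), 0 where there is no reading.
- camera_model(name): a dict with "K" (3x3 intrinsics, pixels), "position" and "attitude" of the camera in the world. Camera axes: x right, y down, z forward; pixel columns grow to the right and rows downward; lengths in m; the calibration is good to about 2 mm. The wrist camera is an equidistant fisheye: a pixel r from the principal point sees the ray r / f radians off the axis. A picture is of the moment at which its call begins: read the wrist's pose just before it. camera_model takes no time and is no camera call; for the wrist camera it gives the pose at the moment of the call.
- ctrl.hand_in(): hands the job in, once; it reports no verdict.
The state is a dict: "time_s": time; "q": joint angles; "dq": joint speeds; "joint_efforts": joint torques, N m; "eef_pos": TCP position; "eef_rot": TCP orientation; "wrist_force": force on the tool from outside, world axes, zero at the start; "torque": the same for the moment, N m; "opening": opening from 0.0 (shut) to 1.0 (fully open).
Only numpy, scipy, OpenCV 4.12 (cv2) and the standard library are available. Lean on these libraries where they do the work, as an engineer would, in place of code of your own. Each camera call takes 0.05 s, during which the arm holds its last target. There are 200 camera calls.

## Working session

There is one attempt and no reset: what is moved stays moved. The work goes in short steps, Python scripts to look and compute and a tool call to move; the robot and the scene stay as the last step left them, time stands still between calls to the robot, and variables do not carry over. Pictures are saved under pics/ and viewed, about 12 in all and at most 16, crops included, and the job is handed in when it is done.

Besides the shell and the picture viewer there is one more tool, called after "Call:" as name(argument=value, ...), one argument or row to a line, values as JSON. arm_command: Moves the arm, as the interface text tells. Its arguments: {"type":"object","properties":{"series":{"type":"array","items":{"type":"array","items":{"type":"number"}}}},"required":["series"]}

```bash
mkdir -p pics; ls; python3 - <<'E'
from bench import ctrl,camera,camera_model
import cv2,numpy as np
for n in("top","scene"):
    p,d=camera(n); cv2.imwrite(f"pics/{n}0.png",p[:,:,::-1]); np.save(f"pics/{n}0.npy",d)
    m=camera_model(n); print(n,m)
o=ctrl.get_obs();print(o["time_s"],o["eef_pos"],o["eef_rot"],o["opening"])
E
```

```text
pics
top {'K': array([[391.93605629,   0.        , 253.84555189],
       [  0.        , 391.93605629, 189.62819964],
       [  0.        ,   0.        ,   1.        ]]), 'position': array([ 0.45696871, -0.03762883,  1.04500778]), 'attitude': array([-0.01722841,  0.71387057, -0.69955955,  0.02661629])}
scene {'K': array([[387.71408969,   0.        , 260.72913887],
       [  0.        , 387.71408969, 189.34502256],
       [  0.        ,   0.        ,   1.        ]]), 'position': array([1.19036157, 0.72241996, 0.74750379]), 'attitude': array([-0.1519862 ,  0.30994184,  0.83503782, -0.42842512])}
0.1 [ 0.17196473 -0.54828386  0.30307476] [-7.83227310e-04  9.88486261e-01  1.51308617e-01  3.97805711e-05] 0.9989030155951294
```

View pics/top0.png

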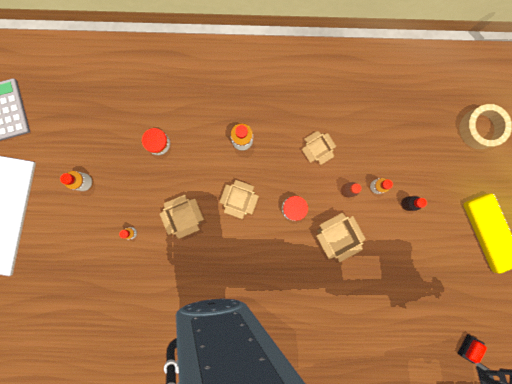

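View pics/scene0.png

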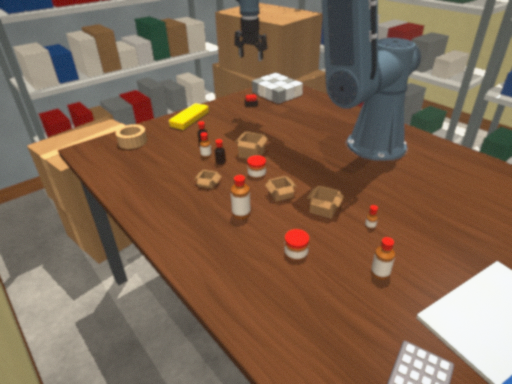

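Top view: bottle caps sit at about (240,132), (68,179), (125,233) and (386,184). The black ones are at (355,188) and (420,203), and the jars at (155,141) and (295,208). The cartons are at (319,148), (239,199), (182,216) and (340,237). I'll measure these with depth.

```bash
cat >h.py <<'E'
import numpy as np,cv2
from scipy.spatial.transform import Rotation as R
from bench import ctrl,camera,camera_model
def rot(q): return R.from_quat([q[1],q[2],q[3],q[0]])
def cloud(d,m):
    K=m["K"];v,u=np.indices(d.shape)
    P=np.stack([(u-K[0,2])/K[0,0]*d,(v-K[1,2])/K[1,1]*d,d],-1)
    W=rot(m["attitude"]).apply(P.reshape(-1,3)).reshape(P.shape)+m["position"]
    W[d==0]=np.nan
    return W
E
python3 - <<'E'
from h import *
m=camera_model("top");d=np.load("pics/top0.npy");W=cloud(d,m)
p=cv2.imread("pics/top0.png");hsv=cv2.cvtColor(p,cv2.COLOR_BGR2HSV)
h,s,v=cv2.split(hsv)
red=(((h<5)|(h>174))&(s>200)&(v>120)).astype(np.uint8)
n,l,st,c=cv2.connectedComponentsWithStats(red)
print("desk z",np.nanmedian(W[300:370,100:160,2]),np.nanmedian(W[60:100,300:420,2]),np.nanmedian(W[130:180,20:50,2]))
for i in range(1,n):
    if st[i,4]<15: continue
    P=W[l==i];zt=np.nanpercentile(P[:,2],85)
    T=P[np.abs(P[:,2]-zt)<.006]
    print("red",c[i].round(),st[i,4],"ztop",zt.round(4),"mid",((T.min(0)+T.max(0))/2).round(4)[:2],"ext",np.ptp(T,axis=0).round(4)[:2],len(T))
for (u,vv),w in {(319,148):24,(239,199):26,(182,216):30,(340,237):34}.items():
    Q=W[vv-w:vv+w,u-w:u+w].reshape(-1,3)
    zt=np.nanpercentile(Q[Q[:,2]>.02][:,2],90)
    T=Q[np.abs(Q[:,2]-zt)<.005]
    r=cv2.minAreaRect((T[:,:2]*1000).astype(np.float32))
    F=Q[Q[:,2]>.012]; r2=cv2.minAreaRect((F[:,:2]*1000).astype(np.float32))
    print("carton",(u,vv),"z",zt.round(4),"rim",np.round(r[0],1),np.round(r[1],1),round(r[2],1),"| all",np.round(r2[0],1),np.round(r2[1],1),round(r2[2],1))
E
```

```text
desk z -0.0006945037241992136 -0.0007452804070892105 -0.0003183700048035032
red [154. 140.] 361 ztop 0.0551 mid [0.6415 0.2077] ext [0.0605 0.0589] 347
red [ 68. 179.] 70 ztop 0.1106 mid [0.5326 0.3989] ext [0.0216 0.024 ] 51
red [386. 184.] 50 ztop 0.0892 mid [ 0.5374 -0.3772] ext [0.0199 0.0221] 43
red [419. 203.] 66 ztop 0.0886 mid [ 0.4946 -0.4611] ext [0.0198 0.0234] 48
red [124. 234.] 46 ztop 0.0667 mid [0.4012 0.2706] ext [0.0151 0.0172] 37
red [475. 351.] 222 ztop 0.0473 mid [ 0.122  -0.6181] ext [0.0507 0.0454] 168
carton (319, 148) z 0.0322 rim [ 635.4 -218.5] [68.8 67.7] 30.5 | all [ 636.4 -218.8] [81.1 81. ] 32.3
carton (239, 199) z 0.0444 rim [496.7 -11. ] [77.1 78.9] 75.2 | all [495.3 -10.7] [89.  88.9] 71.8
carton (182, 216) z 0.0561 rim [447.5 132.9] [89.9 85.6] 25.8 | all [448.  133.9] [97. 97.] 23.9
carton (340, 237) z 0.0681 rim [ 404.6 -269.8] [93.3 93.8] 28.8 | all [ 431.5 -255.3] [167. 105.] 28.5
```

```bash
cat >>h.py <<'E'
def go(xy,zg,yaw=None):
    """tool-frame shift to bring grasp point to world xy,zg; yaw = world angle of tool x (deg)"""
    o=ctrl.get_obs();r=rot(o["eef_rot"]);t=np.array([*xy,zg+ctrl.pinch_z])
    s=r.inv().apply(t-o["eef_pos"]);x=r.apply([1,0,0]);th=np.degrees(np.arctan2(x[1],x[0]))
    print("t",round(o["time_s"],2),"grasp",(o["eef_pos"]-[0,0,ctrl.pinch_z]).round(4),"yaw",th.round(2),"tilt",r.apply([0,0,1]).round(4),"shift",s.round(4),"rz",None if yaw is None else round(th-yaw,2),"open",round(o["opening"],3),"F",o["wrist_force"].round(1),"q",o["q"].round(2))
E
python3 - <<'E'
from h import *
m=camera_model("top");d=np.load("pics/top0.npy");W=cloud(d,m)
for n,(u,v),w in[("xl",(240,132),13),("dark",(354,188),10),("jarb",(295,208),16),("jara",(155,141),16),("large",(70,179),12),("med",(384,184),10),("small",(125,233),10)]:
    Q=W[v-w:v+w,u-w:u+w].reshape(-1,3);zt=np.nanpercentile(Q[:,2],99)
    T=Q[np.abs(Q[:,2]-zt)<.006];print(n,"z",zt.round(4),((T.min(0)+T.max(0))/2).round(4)[:2],np.ptp(T,axis=0).round(4)[:2],len(T))
go((.5374,-.3772),.19); print(ctrl.pinch_z)
E
```

```text
xl z 0.1336 [ 0.653 -0.015] [0.027  0.0262] 119
dark z 0.0896 [ 0.527  -0.2993] [0.0224 0.0226] 71
jarb z 0.0571 [ 0.4755 -0.1554] [0.0584 0.0609] 395
jara z 0.0567 [0.6413 0.2081] [0.0601 0.0596] 406
large z 0.1118 [0.5337 0.4002] [0.0242 0.0267] 99
med z 0.0901 [ 0.5372 -0.3772] [0.0202 0.0221] 64
small z 0.0671 [0.4023 0.2721] [0.0176 0.0201] 55
t 0.1 grasp [ 0.172  -0.5483  0.2492] yaw 17.41 tilt [-2.0e-04  1.6e-03 -1.0e+00] shift [ 0.3999 -0.0538  0.0594] rz None open 0.999 F [ 0.5 -1.2  0.9] q [-1.47  0.18  1.61 -0.    1.35 -0.21]
0.0539
```

Call:
arm_command(
  series=[
    [0.04, -0.005, 0, 0, 0, 0, 0.05],
    [0.08, -0.01, 0, 0, 0, 0, 0.05],
    [0.12, -0.016, 0, 0, 0, 0, 0.05],
    [0.16, -0.022, 0, 0, 0, 0, 0.05],
    [0.2, -0.027, 0, 0, 0, 0, 0.05],
  ],
)

```text
time_s: 0.6
eef_pos: [0.356, -0.462, 0.3035]
eef_rot: [-0.0, 0.989, 0.151, -0.0]
wrist_force: [-1.1, -0.3, -0.2]
opening: 0.584
```

Call:
arm_command(
  series=[
    [0.04, -0.005, 0.02, 0, 0, 0, 0.05],
    [0.08, -0.01, 0.04, 0, 0, 0, 0.05],
    [0.12, -0.016, 0.06, 0, 0, 0, 0.05],
    [0.16, -0.022, 0.08, 0, 0, 0, 0.05],
    [0.2, -0.027, 0.1, 0, 0, 0, 0.05],
  ],
)

```text
time_s: 1.1
eef_pos: [0.5388, -0.3763, 0.2026]
eef_rot: [-0.0, 0.988, 0.151, -0.0]
wrist_force: [-0.4, -1.0, 0.0]
opening: 0.586
```

```bash
python3 - <<'E'
from h import *
m=camera_model("wrist");p,d=camera("wrist");cv2.imwrite("pics/w1.png",p[:,:,::-1]);print(m["K"][0],m["position"])
go((.5373,-.3772),.079)
# predicted pixel of the cap top centre
c=rot(m["attitude"]).inv().apply(np.array([.5373,-.3772,.088])-m["position"])
th=np.arctan2(np.hypot(c[0],c[1]),c[2]);u=c[:2]/np.hypot(c[0],c[1])*th*m["K"][0,0]+m["K"][:2,2];print("pred",u)
E
```

```text
[297.31863964   0.         259.24181982] [ 0.61806082 -0.35111698  0.27291811]
t 1.15 grasp [ 0.5421 -0.3718  0.1444] yaw 17.58 tilt [-0.0012  0.0059 -1.    ] shift [-0.0062  0.0041  0.0654] rz None open 0.586 F [-1.5  3.8 -1.4] q [-0.78  0.46  1.47  0.    1.22  0.48]
pred [260.39520198 222.4335658 ]
```

View pics/w1.png

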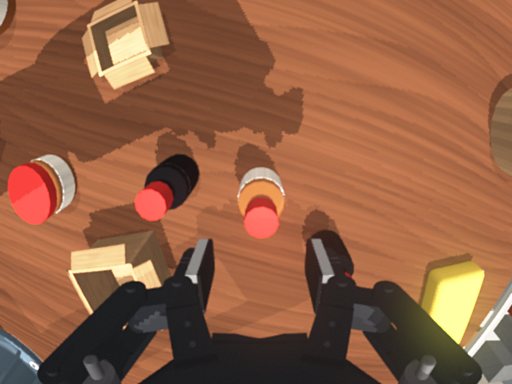

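The cap is at (261,220), midway between the fingers and within about 3 px of the prediction. The dark neighbours are clear of the fingers, so I'll descend and grip.

Call:
arm_command(
  series=[
    [0, 0, 0, 0, 0, 0, 0.05],
    [0, 0, 0.02, 0, 0, 0, 0.05],
    [0, 0, 0.04, 0, 0, 0, 0.05],
    [0, 0, 0.06, 0, 0, 0, 0.05],
    [0, 0, 0.07, 0, 0, 0, 0.05],
  ],
)

```text
time_s: 1.65
eef_pos: [0.5361, -0.3777, 0.1325]
eef_rot: [-0.001, 0.989, 0.151, -0.001]
wrist_force: [0.1, 0.7, 0.2]
opening: 0.587
```

Call:
arm_command(
  series=[
    [0, 0, 0, 0, 0, 0, 0.05],
    [0, 0, 0, 0, 0, 0, 0.05],
    [0, 0, 0, 0, 0, 0, 0.04],
    [0, 0, 0, 0, 0, 0, 0.03],
    [0, 0, 0, 0, 0, 0, 0.025],
  ],
)

```text
time_s: 2.15
eef_pos: [0.5379, -0.3778, 0.1348]
eef_rot: [0.001, 0.988, 0.151, 0.0]
wrist_force: [-1.2, -0.3, 0.9]
opening: 0.292
```

```bash
python3 - <<'E'
from h import *
go((.5373,-.3772),.079)
E
```

```text
t 2.15 grasp [ 0.5379 -0.3778  0.0809] yaw 17.41 tilt [ 0.001 -0.001 -1.   ] shift [-0.0004 -0.0007  0.0019] rz None open 0.292 F [-1.2 -0.3  0.9] q [-0.79  0.54  1.5  -0.    1.1   0.47]
```

Call:
arm_command(
  series=[
    [0, 0, 0, 0, 0, 0, 0],
    [0, 0, 0, 0, 0, 0, 0],
    [0, 0, -0.01, 0, 0, 0, 0],
    [0, 0, -0.04, 0, 0, 0, 0],
    [0, 0, -0.08, 0, 0, 0, 0],
  ],
)

```text
time_s: 2.65
eef_pos: [0.5363, -0.3762, 0.2122]
eef_rot: [-0.002, 0.988, 0.151, -0.002]
wrist_force: [0.1, -0.0, -0.8]
opening: 0.257
```

Call:
arm_command(
  series=[
    [0, 0, -0.03, 0, 0, 0, 0],
    [0, 0, -0.04, 0, 0, 0, 0],
    [0.003, -0.016, -0.04, 0, 0, 0, 0],
    [0.01, -0.051, -0.04, 0, 0, 0, 0],
    [0.017, -0.086, -0.04, 0, 0, 0, 0],
  ],
)

```text
time_s: 3.15
eef_pos: [0.5271, -0.2894, 0.2524]
eef_rot: [-0.001, 0.989, 0.151, -0.001]
wrist_force: [0.7, 0.6, -0.5]
opening: 0.26
```

Call:
arm_command(
  series=[
    [0.008, -0.04, 0, 0, 0, 0, 0],
    [0.016, -0.08, 0, 0, 0, 0, 0],
    [0.024, -0.12, 0, 0, 0, 0, 0],
    [0.032, -0.16, 0, 0, 0, 0, 0],
    [0.04, -0.2, 0, 0, 0, 0, 0],
  ],
)

```text
time_s: 3.65
eef_pos: [0.5053, -0.0857, 0.2526]
eef_rot: [-0.001, 0.989, 0.151, -0.001]
wrist_force: [0.6, 0.9, 0.3]
opening: 0.26
```

Call:
arm_command(
  series=[
    [0.008, -0.04, 0, 0, 0, 0, 0],
    [0.012, -0.065, 0, 0, 0, 0, 0],
    [0.0131, -0.0756, 0, 0, 0, 0, 0],
    [0.0131, -0.0756, 0, 0, 0, 0, 0],
    [0.0131, -0.0756, 0, 0, 0, 0, 0],
  ],
)

```text
time_s: 4.15
eef_pos: [0.4963, -0.0121, 0.2535]
eef_rot: [0.0, 0.988, 0.151, -0.0]
wrist_force: [0.4, -0.4, -0.6]
opening: 0.256
```

```bash
python3 - <<'E'
from h import *
go((.496,-.011),.082)
p,d=camera("wrist");cv2.imwrite("pics/w2.png",p[:,:,::-1])
E
```

```text
t 4.15 grasp [ 0.4963 -0.0121  0.1996] yaw 17.41 tilt [-4.e-04 -4.e-04 -1.e+00] shift [ 1.000e-04 -1.200e-03  1.176e-01] rz None open 0.256 F [ 0.4 -0.4 -0.6] q [-0.26  0.06  1.85 -0.    1.23  1.  ]
```

View pics/w2.png

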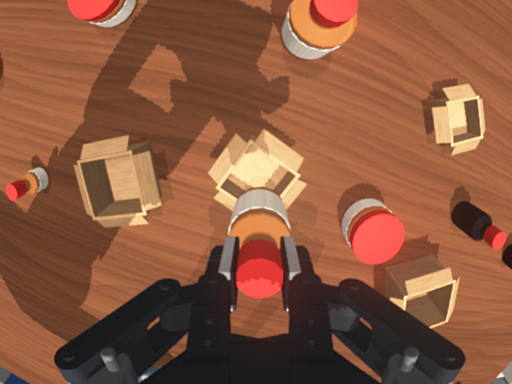

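The bottle hangs upright (cap at (260,265)) and the carton is centred below it, around (257,170). Lowering now.

Call:
arm_command(
  series=[
    [0, -0.001, 0.02, 0, 0, 0, 0],
    [0, -0.001, 0.05, 0, 0, 0, 0],
    [0, -0.001, 0.08, 0, 0, 0, 0],
    [0, -0.001, 0.1, 0, 0, 0, 0],
    [0, -0.001, 0.105, 0, 0, 0, 0],
  ],
)

```text
time_s: 4.7
eef_pos: [0.4945, -0.0115, 0.1463]
eef_rot: [-0.001, 0.989, 0.15, -0.002]
wrist_force: [-0.3, 0.5, -0.9]
opening: 0.258
```

Call:
arm_command(
  series=[
    [0, 0, 0.004, 0, 0, 0, 0],
    [0, 0, 0.008, 0, 0, 0, 0],
    [0, 0, 0.01, 0, 0, 0, 0],
    [0, 0, 0.0115, 0, 0, 0, 0],
    [0, 0, 0.0115, 0, 0, 0, 0],
  ],
)

```text
time_s: 5.2
eef_pos: [0.4964, -0.0106, 0.1379]
eef_rot: [0.0, 0.988, 0.151, 0.001]
wrist_force: [0.3, -1.1, 0.2]
opening: 0.259
```

```bash
python3 - <<'E'
from h import *
go((.496,-.011),.082)
E
```

```text
t 5.2 grasp [ 0.4964 -0.0106  0.084 ] yaw 17.41 tilt [ 1.2e-03 -3.0e-04 -1.0e+00] shift [-0.0005  0.0002  0.002 ] rz None open 0.259 F [ 0.3 -1.1  0.2] q [-0.26  0.23  1.92 -0.    0.98  1.01]
```

Call:
arm_command(
  series=[
    [0, 0, 0.0005, 0, 0, 0, 0],
    [0, 0, 0.001, 0, 0, 0, 0],
    [0, 0, 0.001, 0, 0, 0, 0],
    [0, 0, 0.001, 0, 0, 0, 0],
    [0, 0, 0.001, 0, 0, 0, 0],
  ],
)

```text
time_s: 5.7
eef_pos: [0.4968, -0.0106, 0.1379]
eef_rot: [0.0, 0.988, 0.151, 0.001]
wrist_force: [-2.1, 0.3, 7.9]
opening: 0.26
```

Call:
arm_command(
  series=[
    [0, 0, 0, 0, 0, 0, 0.025],
    [0, 0, 0, 0, 0, 0, 0.03],
    [0, 0, 0, 0, 0, 0, 0.036],
    [0, 0, 0, 0, 0, 0, 0.042],
    [0, 0, 0, 0, 0, 0, 0.048],
  ],
)

```text
time_s: 6.2
eef_pos: [0.4959, -0.0105, 0.1363]
eef_rot: [-0.0, 0.988, 0.151, -0.0]
wrist_force: [0.0, -0.2, -0.2]
opening: 0.565
```

Call:
arm_command(
  series=[
    [0, 0, -0.01, 0, 0, 0, 0.055],
    [0, 0, -0.03, 0, 0, 0, 0.055],
    [0, 0, -0.06, 0, 0, 0, 0.055],
    [0, 0, -0.09, 0, 0, 0, 0.055],
    [0, 0, -0.12, 0, 0, 0, 0.055],
  ],
)

```text
time_s: 6.7
eef_pos: [0.4958, -0.0105, 0.2583]
eef_rot: [0.0, 0.988, 0.151, 0.0]
wrist_force: [-0.6, -0.5, -0.3]
opening: 0.643
```

```bash
cat >>h.py <<'E'
def topz(pts,w=12):
    d=camera("top")
    W=cloud(d[1],camera_model("top"))
    for xy,zt in pts:
        Q=W.reshape(-1,3);k=(np.hypot(Q[:,0]-xy[0],Q[:,1]-xy[1])<.04);Q=Q[k]
        T=Q[np.abs(Q[:,2]-zt)<.007]
        print(xy,zt,"max z",np.nanmax(Q[:,2]).round(4),"mid",((T.min(0)+T.max(0))/2).round(4)[:2] if len(T) else None,len(T))
    return d
E
python3 - <<'E'
from h import *
p,d=camera("wrist");cv2.imwrite("pics/w3.png",p[:,:,::-1])
topz([((.496,-.011),.091),((.653,-.015),.132)])
go((.653,-.015),.122)
E
```

```text
(0.496, -0.011) 0.091 max z 0.554 mid None 0
(0.653, -0.015) 0.132 max z 0.1354 mid [ 0.6529 -0.0149] 123
t 6.8 grasp [ 0.4984 -0.0111  0.2079] yaw 17.42 tilt [ 0.0089 -0.0023 -1.    ] shift [0.1457 0.0496 0.0873] rz None open 0.642 F [ 1.2 -0.4 -0. ] q [-0.26  0.05  1.84  0.    1.24  1.01]
```

View pics/w3.png

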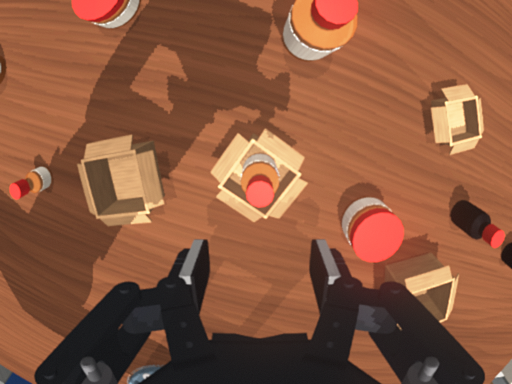

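The medium bottle stands in its carton with its cap at (260,190). Next is the XL bottle.

Call:
arm_command(
  series=[
    [0.02, 0.007, 0, 0, 0, 0, 0.055],
    [0.06, 0.021, 0, 0, 0, 0, 0.055],
    [0.1, 0.035, 0, 0, 0, 0, 0.055],
    [0.13, 0.045, 0, 0, 0, 0, 0.055],
    [0.148, 0.051, 0, 0, 0, 0, 0.055],
  ],
)

```text
time_s: 7.3
eef_pos: [0.6542, -0.015, 0.2557]
eef_rot: [-0.0, 0.988, 0.151, -0.0]
wrist_force: [1.0, -0.1, -0.0]
opening: 0.643
```

Call:
arm_command(
  series=[
    [0, 0, 0, 0, 0, 0, 0.055],
    [0, 0, 0, 0, 0, 0, 0.055],
    [0, 0, 0, 0, 0, 0, 0.055],
    [0, 0, 0.01, 0, 0, 0, 0.055],
    [0, 0, 0.02, 0, 0, 0, 0.055],
  ],
)

```text
time_s: 7.8
eef_pos: [0.6519, -0.0149, 0.2362]
eef_rot: [0.0, 0.988, 0.151, 0.0]
wrist_force: [0.3, 1.4, 0.1]
opening: 0.647
```

```bash
python3 - <<'E'
from h import *
go((.653,-.015),.124)
E
```

```text
t 7.8 grasp [ 0.6519 -0.0149  0.1823] yaw 17.4 tilt [ 6.e-04 -2.e-04 -1.e+00] shift [0.0009 0.0004 0.0583] rz None open 0.647 F [0.3 1.4 0.1] q [-0.2   0.41  1.46 -0.    1.27  1.06]
```

Call:
arm_command(
  series=[
    [0.001, 0, 0.015, 0, 0, 0, 0.055],
    [0.001, 0, 0.03, 0, 0, 0, 0.055],
    [0.001, 0, 0.045, 0, 0, 0, 0.055],
    [0.001, 0, 0.055, 0, 0, 0, 0.055],
    [0.001, 0, 0.058, 0, 0, 0, 0.055],
  ],
)

```text
time_s: 8.3
eef_pos: [0.6525, -0.0144, 0.176]
eef_rot: [-0.001, 0.988, 0.151, -0.002]
wrist_force: [-0.4, -0.5, -0.5]
opening: 0.647
```

Call:
arm_command(
  series=[
    [0, 0, 0, 0, 0, 0, 0.05],
    [0, 0, 0, 0, 0, 0, 0.04],
    [0, 0, 0, 0, 0, 0, 0.035],
    [0, 0, 0, 0, 0, 0, 0.031],
    [0, 0, 0, 0, 0, 0, 0],
  ],
)

```text
time_s: 8.8
eef_pos: [0.654, -0.0147, 0.1795]
eef_rot: [0.0, 0.988, 0.151, 0.001]
wrist_force: [1.1, 0.8, 4.2]
opening: 0.328
```

Call:
arm_command(
  series=[
    [0, 0, 0, 0, 0, 0, 0],
    [0, 0, 0, 0, 0, 0, 0],
    [0, 0, -0.01, 0, 0, 0, 0],
    [0, 0, -0.03, 0, 0, 0, 0],
    [0, 0, -0.05, 0, 0, 0, 0],
  ],
)

```text
time_s: 9.3
eef_pos: [0.6523, -0.0144, 0.2277]
eef_rot: [-0.001, 0.988, 0.151, -0.002]
wrist_force: [0.5, -0.1, -1.7]
opening: 0.328
```

```bash
python3 - <<'E'
from h import *
p,d=camera("wrist");cv2.imwrite("pics/w4.png",p[:,:,::-1])
go((.4046,-.2698),.127)
E
```

```text
t 9.35 grasp [ 0.6543 -0.0147  0.1785] yaw 17.42 tilt [ 3.e-03 -7.e-04 -1.e+00] shift [-0.3147  0.1686  0.0509] rz None open 0.329 F [ 2.5 -0.2  0.3] q [-0.2   0.42  1.46 -0.    1.26  1.06]
```

View pics/w4.png

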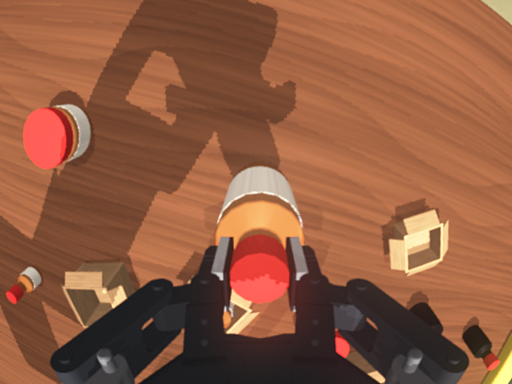

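The XL bottle is held by the cap at (260,270) and is upright. Lifting and carrying it to its carton.

Call:
arm_command(
  series=[
    [0, 0, -0.02, 0, 0, 0, 0],
    [0, 0, -0.05, 0, 0, 0, 0],
    [-0.01, 0.005, -0.07, 0, 0, 0, 0],
    [-0.035, 0.019, -0.07, 0, 0, 0, 0],
    [-0.07, 0.038, -0.07, 0, 0, 0, 0],
  ],
)

```text
time_s: 9.85
eef_pos: [0.5978, -0.0714, 0.2986]
eef_rot: [0.0, 0.988, 0.152, 0.0]
wrist_force: [-0.2, -0.3, -2.2]
opening: 0.332
```

Call:
arm_command(
  series=[
    [-0.035, 0.019, 0, 0, 0, 0, 0],
    [-0.07, 0.038, 0, 0, 0, 0, 0],
    [-0.105, 0.057, 0, 0, 0, 0, 0],
    [-0.14, 0.076, 0, 0, 0, 0, 0],
    [-0.175, 0.095, 0, 0, 0, 0, 0],
  ],
)

```text
time_s: 10.35
eef_pos: [0.4577, -0.2153, 0.2976]
eef_rot: [-0.0, 0.988, 0.151, -0.0]
wrist_force: [-0.3, 0.1, -2.5]
opening: 0.329
```

Call:
arm_command(
  series=[
    [-0.03, 0.016, 0, 0, 0, 0, 0],
    [-0.055, 0.029, 0, 0, 0, 0, 0],
    [-0.0684, 0.036, 0, 0, 0, 0, 0],
    [-0.0684, 0.036, 0, 0, 0, 0, 0],
    [-0.0684, 0.036, 0, 0, 0, 0, 0],
  ],
)

```text
time_s: 10.85
eef_pos: [0.4047, -0.2694, 0.2979]
eef_rot: [-0.001, 0.989, 0.151, -0.0]
wrist_force: [1.0, 0.4, -3.0]
opening: 0.328
```

```bash
python3 - <<'E'
from h import *
go((.4046,-.2698),.127)
m=camera_model("wrist");p,d=camera("wrist");cv2.imwrite("pics/w5.png",p[:,:,::-1])
E
```

```text
t 10.85 grasp [ 0.4047 -0.2694  0.244 ] yaw 17.35 tilt [-4.e-04  1.e-03 -1.e+00] shift [-0.0002  0.0005  0.117 ] rz None open 0.328 F [ 1.   0.4 -3. ] q [-0.83 -0.02  1.83  0.    1.33  0.44]
```

View pics/w5.png

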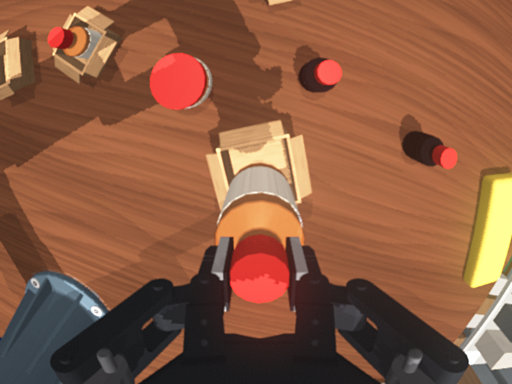

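Call:
arm_command(
  series=[
    [0, 0, 0.015, 0, 0, 0, 0],
    [0, 0, 0.04, 0, 0, 0, 0],
    [0, 0, 0.07, 0, 0, 0, 0],
    [0, 0, 0.095, 0, 0, 0, 0],
    [0, 0, 0.105, 0, 0, 0, 0],
  ],
)

```text
time_s: 11.4
eef_pos: [0.4045, -0.2676, 0.1907]
eef_rot: [-0.002, 0.988, 0.152, -0.001]
wrist_force: [0.1, -0.4, -2.8]
opening: 0.328
```

Call:
arm_command(
  series=[
    [0, 0, 0.004, 0, 0, 0, 0],
    [0, 0, 0.008, 0, 0, 0, 0],
    [0, 0, 0.01, 0, 0, 0, 0],
    [0, 0, 0.0115, 0, 0, 0, 0],
    [0, 0, 0.0118, 0, 0, 0, 0],
  ],
)

```text
time_s: 11.9
eef_pos: [0.4053, -0.2701, 0.1824]
eef_rot: [0.001, 0.988, 0.151, 0.0]
wrist_force: [-0.8, 1.0, 2.3]
opening: 0.331
```

```bash
python3 - <<'E'
from h import *
go((.4046,-.2698),.127)
E
```

```text
t 11.9 grasp [ 0.4053 -0.2701  0.1285] yaw 17.4 tilt [ 0.0011 -0.0012 -1.    ] shift [-0.0006 -0.0005  0.0015] rz None open 0.331 F [-0.8  1.   2.3] q [-0.83  0.14  1.93  0.    1.08  0.43]
```

Call:
arm_command(
  series=[
    [0, 0, 0, 0, 0, 0, 0],
    [0, 0, 0.0004, 0, 0, 0, 0],
    [0, 0, 0.0004, 0, 0, 0, 0.032],
    [0, 0, 0.0004, 0, 0, 0, 0.038],
    [0, 0, 0.0004, 0, 0, 0, 0.045],
  ],
)

```text
time_s: 12.4
eef_pos: [0.4049, -0.2697, 0.1812]
eef_rot: [0.0, 0.988, 0.151, 0.0]
wrist_force: [0.3, 0.4, -0.4]
opening: 0.526
```

Call:
arm_command(
  series=[
    [0, 0, 0, 0, 0, 0, 0.055],
    [0, 0, -0.01, 0, 0, 0, 0.055],
    [0, 0, -0.03, 0, 0, 0, 0.055],
    [0, 0, -0.06, 0, 0, 0, 0.055],
    [0, 0, -0.09, 0, 0, 0, 0.055],
  ],
)

```text
time_s: 12.9
eef_pos: [0.4047, -0.2694, 0.2725]
eef_rot: [-0.0, 0.988, 0.151, -0.0]
wrist_force: [0.6, -0.2, -0.6]
opening: 0.641
```

```bash
python3 - <<'E'
from h import *
p,d=camera("wrist");cv2.imwrite("pics/w6.png",p[:,:,::-1])
d=topz([((.496,-.011),.091),((.4023,.2721),.066)])
go((.402,.2715),.056)
E
```

```text
(0.496, -0.011) 0.091 max z 0.0937 mid [ 0.4964 -0.0103] 72
(0.4023, 0.2721) 0.066 max z 0.0683 mid [0.4025 0.2723] 60
t 13.0 grasp [ 0.4066 -0.2713  0.2225] yaw 17.42 tilt [ 0.006  -0.0066 -1.    ] shift [ 0.1575 -0.5207  0.1629] rz None open 0.649 F [-0.4 -0.6  1.5] q [-0.83  0.01  1.85  0.    1.27  0.43]
```

View pics/w6.png

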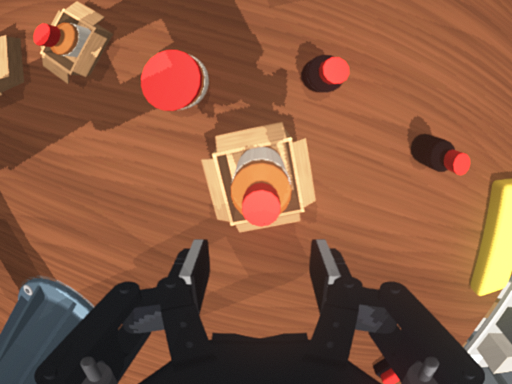

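XL stands in its carton with its cap at (262,203), and the medium cap still measures (0.496,-0.010). Next is the small bottle.

Call:
arm_command(
  series=[
    [0.006, -0.02, 0, 0, 0, 0, 0.05],
    [0.0185, -0.06, 0, 0, 0, 0, 0.05],
    [0.031, -0.1, 0, 0, 0, 0, 0.05],
    [0.0434, -0.14, 0, 0, 0, 0, 0.05],
    [0.0557, -0.18, 0, 0, 0, 0, 0.05],
  ],
)

```text
time_s: 13.5
eef_pos: [0.4037, -0.0797, 0.2711]
eef_rot: [-0.0, 0.989, 0.151, -0.0]
wrist_force: [0.8, 0.0, -0.7]
opening: 0.584
```

Call:
arm_command(
  series=[
    [0.0123, -0.04, 0, 0, 0, 0, 0.05],
    [0.0246, -0.08, 0, 0, 0, 0, 0.05],
    [0.0369, -0.12, 0, 0, 0, 0, 0.05],
    [0.0492, -0.16, 0, 0, 0, 0, 0.05],
    [0.0615, -0.2, 0, 0, 0, 0, 0.05],
  ],
)

```text
time_s: 14.0
eef_pos: [0.4025, 0.1297, 0.2713]
eef_rot: [0.0, 0.988, 0.151, 0.0]
wrist_force: [0.6, -0.5, 0.0]
opening: 0.59
```

Call:
arm_command(
  series=[
    [0.0123, -0.04, 0.01, 0, 0, 0, 0.05],
    [0.0246, -0.08, 0.03, 0, 0, 0, 0.05],
    [0.0369, -0.12, 0.06, 0, 0, 0, 0.05],
    [0.0426, -0.138, 0.08, 0, 0, 0, 0.05],
    [0.0426, -0.138, 0.1, 0, 0, 0, 0.05],
  ],
)

```text
time_s: 14.5
eef_pos: [0.4016, 0.2748, 0.1699]
eef_rot: [-0.0, 0.988, 0.153, -0.0]
wrist_force: [0.2, 0.3, -0.9]
opening: 0.583
```

Call:
arm_command(
  series=[
    [0, 0, 0, 0, 0, 0, 0.05],
    [0, 0, 0, 0, 0, 0, 0.05],
    [0, 0, 0, 0, 0, 0, 0.05],
    [0, 0, 0, 0, 0, 0, 0.05],
    [0, 0, 0, 0, 0, 0, 0.05],
  ],
)

```text
time_s: 15.0
eef_pos: [0.4031, 0.2723, 0.1723]
eef_rot: [-0.0, 0.989, 0.151, 0.001]
wrist_force: [0.2, 0.9, -0.4]
opening: 0.588
```

```bash
python3 - <<'E'
from h import *
go((.4024,.2722),.057)
p,d=camera("wrist");cv2.imwrite("pics/w7.png",p[:,:,::-1])
E
```

```text
t 15.0 grasp [0.4031 0.2723 0.1184] yaw 17.36 tilt [ 1.9e-03  7.0e-04 -1.0e+00] shift [-0.0009 -0.0001  0.0614] rz None open 0.588 F [ 0.2  0.9 -0.4] q [ 0.35  0.15  1.94 -0.    1.05  1.62]
```

View pics/w7.png

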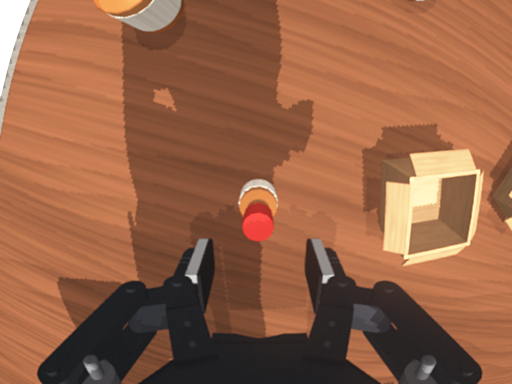

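The small bottle's cap at (258,223) is centred between the fingers.

Call:
arm_command(
  series=[
    [-0.0005, 0, 0.015, 0, 0, 0, 0.05],
    [-0.0005, 0, 0.03, 0, 0, 0, 0.05],
    [-0.0005, 0, 0.045, 0, 0, 0, 0.05],
    [-0.0005, 0, 0.055, 0, 0, 0, 0.05],
    [-0.0005, 0, 0.0595, 0, 0, 0, 0.05],
  ],
)

```text
time_s: 15.55
eef_pos: [0.4016, 0.272, 0.111]
eef_rot: [0.0, 0.989, 0.151, -0.001]
wrist_force: [0.3, 0.2, -0.4]
opening: 0.585
```

Call:
arm_command(
  series=[
    [0, 0, 0, 0, 0, 0, 0.045],
    [0, 0, 0, 0, 0, 0, 0.035],
    [0, 0, 0, 0, 0, 0, 0.028],
    [0, 0, 0, 0, 0, 0, 0.022],
    [0, 0, 0, 0, 0, 0, 0],
  ],
)

```text
time_s: 16.05
eef_pos: [0.4024, 0.2726, 0.1124]
eef_rot: [-0.0, 0.988, 0.151, 0.001]
wrist_force: [-1.2, 0.8, 3.2]
opening: 0.225
```

Call:
arm_command(
  series=[
    [0, 0, 0, 0, 0, 0, 0],
    [0, 0, 0, 0, 0, 0, 0],
    [0, 0, -0.01, 0, 0, 0, 0],
    [0, 0, -0.03, 0, 0, 0, 0],
    [0, 0, -0.06, 0, 0, 0, 0],
  ],
)

```text
time_s: 16.55
eef_pos: [0.4006, 0.2717, 0.1712]
eef_rot: [0.0, 0.988, 0.151, -0.002]
wrist_force: [0.0, 0.4, 0.4]
opening: 0.223
```

```bash
python3 - <<'E'
from h import *
go((.6358,-.2187),.060)
E
```

```text
t 16.55 grasp [0.4006 0.2717 0.1173] yaw 17.4 tilt [-0.0039 -0.0016 -1.    ] shift [0.078  0.5383 0.0571] rz None open 0.223 F [0.  0.4 0.4] q [ 0.35  0.15  1.94 -0.    1.06  1.62]
```

Call:
arm_command(
  series=[
    [0, 0, -0.03, 0, 0, 0, 0],
    [0, 0, -0.07, 0, 0, 0, 0],
    [0.001, 0.01, -0.08, 0, 0, 0, 0],
    [0.006, 0.04, -0.08, 0, 0, 0, 0],
    [0.0113, 0.08, -0.08, 0, 0, 0, 0],
  ],
)

```text
time_s: 17.05
eef_pos: [0.4365, 0.1992, 0.2523]
eef_rot: [-0.0, 0.988, 0.153, 0.001]
wrist_force: [0.8, -0.2, -0.4]
opening: 0.226
```

Call:
arm_command(
  series=[
    [0.0056, 0.04, 0, 0, 0, 0, 0],
    [0.0113, 0.08, 0, 0, 0, 0, 0],
    [0.0169, 0.12, 0, 0, 0, 0, 0],
    [0.0226, 0.16, 0, 0, 0, 0, 0],
    [0.0282, 0.2, 0, 0, 0, 0, 0],
  ],
)

```text
time_s: 17.55
eef_pos: [0.5234, 0.015, 0.2514]
eef_rot: [-0.0, 0.989, 0.151, -0.0]
wrist_force: [0.6, -0.1, 0.7]
opening: 0.223
```

Call:
arm_command(
  series=[
    [0.0056, 0.04, 0, 0, 0, 0, 0],
    [0.0113, 0.08, 0, 0, 0, 0, 0],
    [0.0169, 0.12, 0, 0, 0, 0, 0],
    [0.0226, 0.16, 0, 0, 0, 0, 0],
    [0.0282, 0.2, 0, 0, 0, 0, 0],
  ],
)

```text
time_s: 18.05
eef_pos: [0.61, -0.1673, 0.2511]
eef_rot: [-0.0, 0.989, 0.151, -0.001]
wrist_force: [-0.2, 0.4, 0.2]
opening: 0.22
```

Call:
arm_command(
  series=[
    [0.005, 0.035, 0, 0, 0, 0, 0],
    [0.0083, 0.0583, 0, 0, 0, 0, 0],
    [0.0083, 0.0583, 0, 0, 0, 0, 0],
    [0.0083, 0.0583, 0.02, 0, 0, 0, 0],
    [0.0083, 0.0583, 0.04, 0, 0, 0, 0],
  ],
)

```text
time_s: 18.55
eef_pos: [0.6352, -0.2184, 0.2114]
eef_rot: [-0.0, 0.988, 0.151, 0.0]
wrist_force: [-0.1, 0.5, -0.1]
opening: 0.224
```

Call:
arm_command(
  series=[
    [0, 0, 0.02, 0, 0, 0, 0],
    [0, 0, 0.03, 0, 0, 0, 0],
    [0, 0, 0.04, 0, 0, 0, 0],
    [0, 0, 0.04, 0, 0, 0, 0],
    [0, 0, 0.04, 0, 0, 0, 0],
  ],
)

```text
time_s: 19.05
eef_pos: [0.6358, -0.2186, 0.1723]
eef_rot: [0.0, 0.988, 0.151, 0.0]
wrist_force: [0.5, -0.3, 0.1]
opening: 0.226
```

```bash
python3 - <<'E'
from h import *
go((.6358,-.2187),.060)
p,d=camera("wrist");cv2.imwrite("pics/w8.png",p[:,:,::-1])
E
```

```text
t 19.05 grasp [ 0.6358 -0.2186  0.1184] yaw 17.42 tilt [ 6.e-04 -3.e-04 -1.e+00] shift [-0.      0.0001  0.0584] rz None open 0.226 F [ 0.5 -0.3  0.1] q [-0.51  0.52  1.44  0.    1.18  0.76]
```

View pics/w8.png

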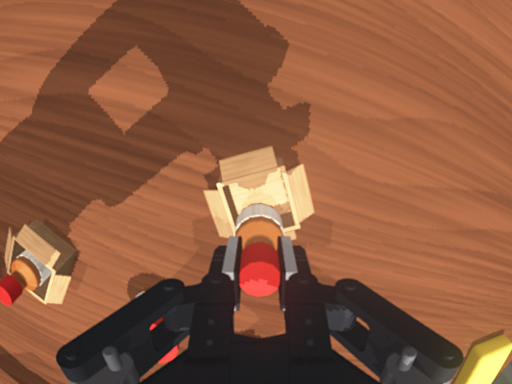

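The small bottle is held upright and its carton is centred under it, around (262,195). Lowering.

Call:
arm_command(
  series=[
    [0, 0, 0.015, 0, 0, 0, 0],
    [0, 0, 0.03, 0, 0, 0, 0],
    [0, 0, 0.042, 0, 0, 0, 0],
    [0, 0, 0.048, 0, 0, 0, 0],
    [0, 0, 0.052, 0, 0, 0, 0],
  ],
)

```text
time_s: 19.6
eef_pos: [0.635, -0.2184, 0.1181]
eef_rot: [-0.001, 0.988, 0.151, -0.001]
wrist_force: [-0.7, 0.2, -0.2]
opening: 0.222
```

Call:
arm_command(
  series=[
    [0, 0, 0.002, 0, 0, 0, 0],
    [0, 0, 0.004, 0, 0, 0, 0],
    [0, 0, 0.005, 0, 0, 0, 0],
    [0, 0, 0.005, 0, 0, 0, 0],
    [0, 0, 0.005, 0, 0, 0, 0],
  ],
)

```text
time_s: 20.1
eef_pos: [0.6358, -0.2187, 0.1155]
eef_rot: [0.0, 0.988, 0.151, 0.0]
wrist_force: [-0.4, -0.1, 3.5]
opening: 0.226
```

Call:
arm_command(
  series=[
    [0, 0, 0.0003, 0, 0, 0, 0],
    [0, 0, 0.0006, 0, 0, 0, 0],
    [0, 0, 0.0008, 0, 0, 0, 0],
    [0, 0, 0.0008, 0, 0, 0, 0],
    [0, 0, 0.0008, 0, 0, 0, 0],
  ],
)

```text
time_s: 20.6
eef_pos: [0.636, -0.2187, 0.1154]
eef_rot: [0.0, 0.988, 0.151, 0.001]
wrist_force: [-1.8, 0.9, 8.4]
opening: 0.223
```

Call:
arm_command(
  series=[
    [0, 0, 0, 0, 0, 0, 0.022],
    [0, 0, 0, 0, 0, 0, 0.026],
    [0, 0, 0, 0, 0, 0, 0.032],
    [0, 0, 0, 0, 0, 0, 0.04],
    [0, 0, 0, 0, 0, 0, 0.046],
  ],
)

```text
time_s: 21.1
eef_pos: [0.6354, -0.2186, 0.1136]
eef_rot: [-0.0, 0.988, 0.151, -0.0]
wrist_force: [-0.3, 0.1, -0.2]
opening: 0.541
```

Call:
arm_command(
  series=[
    [0, 0, -0.01, 0, 0, 0, 0.05],
    [0, 0, -0.03, 0, 0, 0, 0.05],
    [0, 0, -0.06, 0, 0, 0, 0.05],
    [0, 0, -0.1, 0, 0, 0, 0.05],
    [0, 0, -0.14, 0, 0, 0, 0.05],
  ],
)

```text
time_s: 21.6
eef_pos: [0.6352, -0.2185, 0.2556]
eef_rot: [-0.0, 0.988, 0.151, -0.0]
wrist_force: [1.1, -0.1, -1.2]
opening: 0.583
```

```bash
python3 - <<'E'
from h import *
p,d=camera("wrist");cv2.imwrite("pics/w9.png",p[:,:,::-1])
topz([((.496,-.011),.091),((.4046,-.2698),.135),((.5335,.3995),.11)])
go((.5337,.3998),.102)
E
```

```text
(0.496, -0.011) 0.091 max z 0.0936 mid [ 0.4964 -0.0103] 71
(0.4046, -0.2698) 0.135 max z 0.0654 mid None 0
(0.5335, 0.3995) 0.11 max z 0.1136 mid [0.5336 0.4005] 108
t 21.7 grasp [ 0.6385 -0.2201  0.2089] yaw 17.42 tilt [ 0.0117 -0.0065 -0.9999] shift [ 0.0846 -0.6239  0.1016] rz None open 0.587 F [1.  0.2 0.9] q [-0.51  0.43  1.38  0.    1.32  0.76]
```

View pics/w9.png

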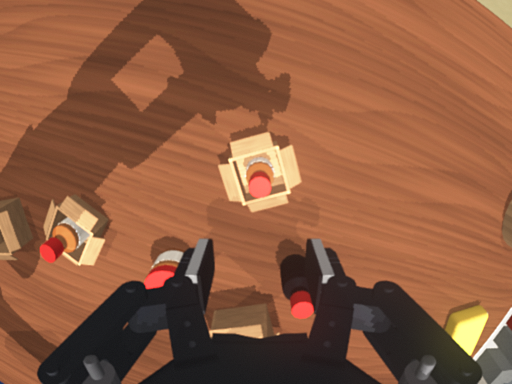

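The small bottle stands in its carton, cap at (260,185). The last one is the large bottle at (0.5337, 0.4003).

Call:
arm_command(
  series=[
    [0.0028, -0.02, 0, 0, 0, 0, 0.05],
    [0.0085, -0.06, 0, 0, 0, 0, 0.05],
    [0.0142, -0.1, 0, 0, 0, 0, 0.05],
    [0.0199, -0.14, 0, 0, 0, 0, 0.05],
    [0.0256, -0.18, 0, 0, 0, 0, 0.05],
  ],
)

```text
time_s: 22.2
eef_pos: [0.6044, -0.0366, 0.2525]
eef_rot: [-0.001, 0.988, 0.151, -0.001]
wrist_force: [0.6, -0.3, -1.3]
opening: 0.588
```

Call:
arm_command(
  series=[
    [0.0057, -0.04, 0, 0, 0, 0, 0.05],
    [0.0114, -0.08, 0, 0, 0, 0, 0.05],
    [0.017, -0.12, 0, 0, 0, 0, 0.05],
    [0.0227, -0.16, 0, 0, 0, 0, 0.05],
    [0.0284, -0.2, 0, 0, 0, 0, 0.05],
  ],
)

```text
time_s: 22.7
eef_pos: [0.5714, 0.1625, 0.2526]
eef_rot: [-0.0, 0.988, 0.152, -0.001]
wrist_force: [0.2, -0.8, 0.6]
opening: 0.585
```

Call:
arm_command(
  series=[
    [0.0057, -0.04, 0, 0, 0, 0, 0.05],
    [0.0114, -0.08, 0, 0, 0, 0, 0.05],
    [0.017, -0.12, 0, 0, 0, 0, 0.05],
    [0.0227, -0.16, 0, 0, 0, 0, 0.05],
    [0.0284, -0.2, 0, 0, 0, 0, 0.05],
  ],
)

```text
time_s: 23.2
eef_pos: [0.5385, 0.3614, 0.2525]
eef_rot: [0.0, 0.988, 0.152, -0.001]
wrist_force: [0.8, -0.7, 0.6]
opening: 0.584
```

Call:
arm_command(
  series=[
    [0.004, -0.03, 0.01, 0, 0, 0, 0.05],
    [0.0058, -0.041, 0.03, 0, 0, 0, 0.05],
    [0.0058, -0.041, 0.05, 0, 0, 0, 0.05],
    [0.0058, -0.041, 0.055, 0, 0, 0, 0.05],
    [0.0058, -0.041, 0.055, 0, 0, 0, 0.05],
  ],
)

```text
time_s: 23.7
eef_pos: [0.5323, 0.4001, 0.1969]
eef_rot: [0.001, 0.988, 0.151, -0.002]
wrist_force: [0.0, -0.5, -0.6]
opening: 0.585
```

Call:
arm_command(
  series=[
    [0, 0, 0, 0, 0, 0, 0.05],
    [0, 0, 0, 0, 0, 0, 0.05],
    [0, 0, 0, 0, 0, 0, 0.05],
    [0, 0, 0, 0, 0, 0, 0.05],
    [0, 0, 0, 0, 0, 0, 0.05],
  ],
)

```text
time_s: 24.2
eef_pos: [0.5341, 0.4003, 0.1994]
eef_rot: [-0.0, 0.989, 0.151, 0.0]
wrist_force: [-0.2, -0.8, 0.4]
opening: 0.59
```

```bash
python3 - <<'E'
from h import *
go((.5337,.4003),.102)
p,d=camera("wrist");cv2.imwrite("pics/w10.png",p[:,:,::-1])
topz([((.496,-.011),.091),((.4046,-.2698),.135),((.6358,-.2187),.069)])
E
```

```text
t 24.2 grasp [0.5341 0.4003 0.1455] yaw 17.39 tilt [ 6.e-04  3.e-04 -1.e+00] shift [-0.0004 -0.0002  0.0435] rz None open 0.59 F [-0.2 -0.8  0.4] q [0.47 0.48 1.44 0.   1.22 1.73]
(0.496, -0.011) 0.091 max z 0.0937 mid [ 0.4965 -0.0104] 73
(0.4046, -0.2698) 0.135 max z 0.1381 mid [ 0.4057 -0.2699] 132
(0.6358, -0.2187) 0.069 max z 0.0723 mid [ 0.6357 -0.2181] 52
```

View pics/w10.png

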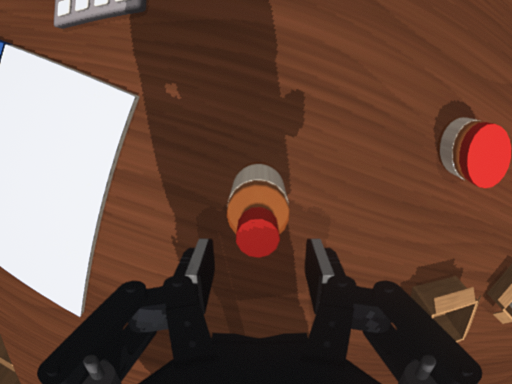

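The three placed bottles measure where they should be. The large cap at (258,232) is centred, so I'll grip it.

Call:
arm_command(
  series=[
    [0, 0, 0.012, 0, 0, 0, 0.05],
    [0, 0, 0.024, 0, 0, 0, 0.05],
    [0, 0, 0.034, 0, 0, 0, 0.05],
    [0, 0, 0.04, 0, 0, 0, 0.05],
    [0, 0, 0.0425, 0, 0, 0, 0.05],
  ],
)

```text
time_s: 24.8
eef_pos: [0.5333, 0.4, 0.1547]
eef_rot: [0.0, 0.988, 0.151, -0.001]
wrist_force: [0.1, 0.1, -0.1]
opening: 0.585
```

Call:
arm_command(
  series=[
    [0, 0, 0, 0, 0, 0, 0.045],
    [0, 0, 0, 0, 0, 0, 0.038],
    [0, 0, 0, 0, 0, 0, 0.032],
    [0, 0, 0, 0, 0, 0, 0.028],
    [0, 0, 0, 0, 0, 0, 0],
  ],
)

```text
time_s: 25.3
eef_pos: [0.5342, 0.4007, 0.1573]
eef_rot: [-0.0, 0.988, 0.151, 0.001]
wrist_force: [-0.3, 1.6, 2.8]
opening: 0.293
```

Call:
arm_command(
  series=[
    [0, 0, 0, 0, 0, 0, 0],
    [0, 0, 0, 0, 0, 0, 0],
    [0, 0, -0.01, 0, 0, 0, 0],
    [0, 0, -0.03, 0, 0, 0, 0],
    [0, 0, -0.06, 0, 0, 0, 0],
  ],
)

```text
time_s: 25.8
eef_pos: [0.5324, 0.3993, 0.2144]
eef_rot: [0.001, 0.988, 0.151, -0.003]
wrist_force: [0.3, -0.1, -2.1]
opening: 0.293
```

```bash
python3 - <<'E'
from h import *
go((.4478,.1335),.105)
E
```

```text
t 25.8 grasp [0.5324 0.3993 0.1605] yaw 17.4 tilt [-0.0053 -0.0031 -1.    ] shift [-0.1599  0.2283  0.0568] rz None open 0.293 F [ 0.3 -0.1 -2.1] q [ 0.47  0.46  1.43 -0.    1.25  1.73]
```

Call:
arm_command(
  series=[
    [0, 0, -0.03, 0, 0, 0, 0],
    [0, 0, -0.055, 0, 0, 0, 0],
    [-0.006, 0.008, -0.06, 0, 0, 0, 0],
    [-0.023, 0.0327, -0.06, 0, 0, 0, 0],
    [-0.046, 0.0654, -0.06, 0, 0, 0, 0],
  ],
)

```text
time_s: 26.3
eef_pos: [0.5085, 0.3233, 0.275]
eef_rot: [0.0, 0.988, 0.152, -0.001]
wrist_force: [-0.2, -1.4, -1.2]
opening: 0.296
```

Call:
arm_command(
  series=[
    [-0.023, 0.0327, 0, 0, 0, 0, 0],
    [-0.046, 0.0654, 0, 0, 0, 0, 0],
    [-0.07, 0.098, 0, 0, 0, 0, 0],
    [-0.093, 0.131, 0, 0, 0, 0, 0],
    [-0.108, 0.153, 0, 0, 0, 0, 0],
  ],
)

```text
time_s: 26.8
eef_pos: [0.4499, 0.1434, 0.2746]
eef_rot: [0.0, 0.989, 0.151, -0.002]
wrist_force: [1.0, 0.4, -1.4]
opening: 0.294
```

Call:
arm_command(
  series=[
    [-0.008, 0.0104, 0, 0, 0, 0, 0],
    [-0.008, 0.0104, 0, 0, 0, 0, 0],
    [-0.008, 0.0104, 0.01, 0, 0, 0, 0],
    [-0.008, 0.0104, 0.025, 0, 0, 0, 0],
    [-0.008, 0.0104, 0.04, 0, 0, 0, 0],
  ],
)

```text
time_s: 27.3
eef_pos: [0.4478, 0.1346, 0.2351]
eef_rot: [-0.0, 0.988, 0.152, -0.0]
wrist_force: [-0.7, -0.1, -1.0]
opening: 0.296
```

```bash
python3 - <<'E'
from h import *
go((.4478,.1335),.105)
p,d=camera("wrist");cv2.imwrite("pics/w11.png",p[:,:,::-1])
E
```

```text
t 27.3 grasp [0.4478 0.1346 0.1812] yaw 17.48 tilt [-1.e-04  4.e-04 -1.e+00] shift [-0.0004  0.0011  0.0762] rz None open 0.296 F [-0.7 -0.1 -1. ] q [0.04 0.01 1.94 0.   1.19 1.3 ]
```

View pics/w11.png

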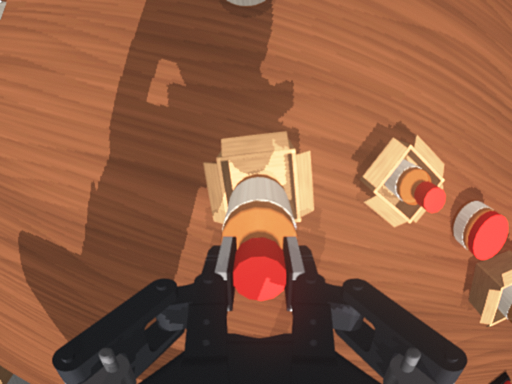

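The bottle is above its carton, which is centred at about (260,180). Lowering it the last 77 mm.

Call:
arm_command(
  series=[
    [0, 0.0003, 0.015, 0, 0, 0, 0],
    [0, 0.0003, 0.035, 0, 0, 0, 0],
    [0, 0.0003, 0.055, 0, 0, 0, 0],
    [0, 0.0003, 0.066, 0, 0, 0, 0],
    [0, 0.0003, 0.071, 0, 0, 0, 0],
  ],
)

```text
time_s: 27.85
eef_pos: [0.4472, 0.1339, 0.164]
eef_rot: [-0.0, 0.988, 0.152, -0.001]
wrist_force: [-1.3, 0.3, -1.6]
opening: 0.294
```

Call:
arm_command(
  series=[
    [0, 0, 0.002, 0, 0, 0, 0],
    [0, 0, 0.004, 0, 0, 0, 0],
    [0, 0, 0.005, 0, 0, 0, 0],
    [0, 0, 0.006, 0, 0, 0, 0],
    [0, 0, 0.006, 0, 0, 0, 0],
  ],
)

```text
time_s: 28.35
eef_pos: [0.4485, 0.1333, 0.1602]
eef_rot: [0.0, 0.988, 0.151, 0.001]
wrist_force: [-0.1, 1.1, 2.8]
opening: 0.296
```

Call:
arm_command(
  series=[
    [0, 0, 0.0003, 0, 0, 0, 0],
    [0, 0, 0.0006, 0, 0, 0, 0],
    [0, 0, 0.0006, 0, 0, 0, 0],
    [0, 0, 0.0006, 0, 0, 0, 0],
    [0, 0, 0.0006, 0, 0, 0, 0],
  ],
)

```text
time_s: 28.85
eef_pos: [0.4488, 0.1334, 0.1602]
eef_rot: [0.0, 0.988, 0.151, 0.001]
wrist_force: [-1.7, 0.5, 8.4]
opening: 0.295
```

Call:
arm_command(
  series=[
    [0, 0, 0, 0, 0, 0, 0.028],
    [0, 0, 0, 0, 0, 0, 0.032],
    [0, 0, 0, 0, 0, 0, 0.038],
    [0, 0, 0, 0, 0, 0, 0.045],
    [0, 0, 0, 0, 0, 0, 0.052],
  ],
)

```text
time_s: 29.35
eef_pos: [0.4478, 0.1332, 0.1587]
eef_rot: [0.0, 0.988, 0.151, -0.0]
wrist_force: [-0.5, -0.1, -0.3]
opening: 0.613
```

Call:
arm_command(
  series=[
    [0, 0, -0.01, 0, 0, 0, 0.055],
    [0, 0, -0.03, 0, 0, 0, 0.055],
    [0, 0, -0.06, 0, 0, 0, 0.055],
    [0, 0, -0.1, 0, 0, 0, 0.055],
    [0, 0, -0.14, 0, 0, 0, 0.055],
  ],
)

```text
time_s: 29.85
eef_pos: [0.4474, 0.1333, 0.3006]
eef_rot: [-0.0, 0.988, 0.151, -0.0]
wrist_force: [1.7, 0.1, 1.1]
opening: 0.647
```

Call:
arm_command(
  series=[
    [0, -0.04, 0, 0, 0, 0, 0.055],
    [0, -0.08, 0, 0, 0, 0, 0.055],
    [0, -0.12, 0, 0, 0, 0, 0.055],
    [0, -0.16, 0, 0, 0, 0, 0.055],
    [0, -0.2, 0, 0, 0, 0, 0.055],
  ],
)

```text
time_s: 30.35
eef_pos: [0.3873, 0.3256, 0.2998]
eef_rot: [-0.0, 0.988, 0.151, 0.001]
wrist_force: [1.0, -0.7, 0.5]
opening: 0.645
```

Call:
arm_command(
  series=[
    [0, -0.03, 0, 0, 0, 0, 0.055],
    [0, -0.05, 0, 0, 0, 0, 0.055],
    [0, -0.05, 0, 0, 0, 0, 0.055],
    [0, -0.05, 0, 0, 0, 0, 0.055],
    [0, -0.05, 0, 0, 0, 0, 0.055],
  ],
)

```text
time_s: 30.85
eef_pos: [0.3734, 0.371, 0.299]
eef_rot: [0.0, 0.989, 0.151, 0.0]
wrist_force: [0.4, -0.2, -1.8]
opening: 0.644
```

```bash
python3 - <<'E'
from h import *
p,d=topz([((.496,-.011),.091),((.4046,-.2698),.135),((.6358,-.2187),.069),((.4478,.1335),.113),((.4755,-.1554),.055),((.6413,.2081),.055)])
cv2.imwrite("pics/top1.png",p[:,:,::-1])
E
```

```text
(0.496, -0.011) 0.091 max z 0.0948 mid [ 0.4964 -0.0103] 74
(0.4046, -0.2698) 0.135 max z 0.1391 mid [ 0.4057 -0.2701] 133
(0.6358, -0.2187) 0.069 max z 0.0711 mid [ 0.6353 -0.2182] 53
(0.4478, 0.1335) 0.113 max z 0.1166 mid [0.4486 0.1329] 102
(0.4755, -0.1554) 0.055 max z 0.0583 mid [ 0.4756 -0.1553] 463
(0.6413, 0.2081) 0.055 max z 0.0586 mid [0.6413 0.2079] 459
```

View pics/top1.png

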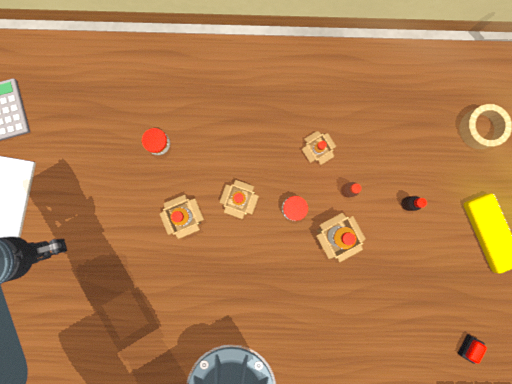

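All four bottles stand in their cartons, with caps at (322,146), (238,198), (178,216) and (348,239). The jars are unmoved and the gripper is clear, so I'm handing in.

```bash
python3 -c "
from bench import ctrl
print(ctrl.hand_in())"
```

```text
the job is handed in; nothing more can be done
None
```

I packed all four amber bottles upright, each in the carton of its own size, and handed the job in at about 31 s of the 115 s allowed. I gripped each one by its cap, lowered it until it touched the carton bottom, and released it there.

- **Bottle positions:** a final top-camera check put every cap within about 1.5 mm of its carton's centre. The cap heights match the bottles standing on the carton bottoms: 71, 95, 117 and 139 mm, reading about 2–4 mm high as this measure did before.
- **Jars:** both measure within 1 mm of where they stood at the start.
- **Contact:** the wrist force peaked at about 8 N in the readings at the end of each move, all while setting bottles down. The gripper was clear of everything at the end.
- **Failed or odd checks:** the extra-large and medium bottles each failed to show up in one mid-job check, most likely because the arm blocked the camera. Both read correctly later.

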